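# Brace the nutmeg jar in the drinks tray, unscrew its tight lid and hold it over the mouth

## Robot

A 7-joint arm with a two-finger parallel gripper is mounted at the origin on the work surface. World frame = base frame: x ahead of the robot, y to its left, z up, the work surface at z = 0. Lengths are in m, angles in degrees, forces in N, time in s.
With the tool pointing down it reaches from about 0.35 to 0.775 m from the base axis. Payload 3.1 kg.
Tool frame: the origin (TCP) lies on the centre line of the jaws, within the pads' length; the fingertips stand 17 mm ahead of it and the grasp point (between the pads) lies 2 mm behind it (robot.tip_reach is the distance from the TCP to the fingertips, in m); z points along the fingers, y is the line along which they close (so a half turn about z gives the same grasp; the last joint's range is limited). The gripper opens to 85 mm and grips with 20 to 120 N. Pads are 22 mm wide; open, the fingers measure 114 mm over their backs; the gripper's body (76 mm by 85 mm) begins 54 mm behind the grasp point. The pads swing forward as they close: fully open they stand 13 mm farther back than shut.
Start: joints at [64.131, 17.813, 0.802, 86.603, -0.252, 75.585, -1.558], TCP at [0.219, -0.504, 0.219] pointing down, gripper open.
Joint ranges: [-154.91, 154.91], [-16.99, 109.72], [-72.82, 74.43], [7.12, 147.25], [-82.49, 262.49], [11.32, 116.49], [-174.64, 174.64]. Speed limits (degrees/s): [159.86, 159.86, 180, 180, 180, 180, 180].

## Interface

Orientations are given as [roll, pitch, yaw] about the fixed x, y, z axes, in that order (R = Rz(yaw) Ry(pitch) Rx(roll)).
In Python, from station import robot, fingers, vision, workorder, recognise gives the robot as it stands. Calls block until the motion is done:
- robot.move_to(position, orientation): joint-space move of the TCP to a pose.
- robot.line_to(position, orientation=None, velocity=0.15, f_stop=None): straight line of the TCP; orientation=None keeps the orientation; velocity is the mean speed in m/s. With f_stop (N) it stops when the force on the tool has changed by that much, and returns True; else False.
- robot.move_j(angles): joint-space move.
- fingers.gripper_to(opening, force=None): opening from 0.0 (shut) to 1.0 (fully open); force is the grip in N (None keeps the last); returns when the fingers have stopped.
- robot.pause(seconds).
- robot.inverse_kinematics(position, orientation): joint angles nearest the present ones, or None.
- vision.grab_frame(name): name is "scene" or "top"; returns the picture (400x640x3 uint8, red, green, blue); there is no depth.
- vision.calibration(name): a dict with "mtx" (3x3 intrinsics, pixels), "extrinsics" (4x4, takes a point from world to camera coordinates). Camera axes: x right, y up, looking along -z (the intrinsics and any distortion apply to the point x, -y, -z); pixel columns grow to the right and rows downward; lengths in m; the calibration is good to about 2 mm. A picture is of the moment at which its call begins. calibration takes no time and is no camera call.
A pose or a line that the arm cannot do raises robot.PlanningError and nothing moves.
- workorder.close_job(): hands the job in; it is judged then, once.
Trained networks look in the newest picture that a camera, given by its name, has taken for a name from the list of things; names that differ only in an ending like _2 or _b are one class to them, and where a whole thing is asked for, a point or a joint stands for the part that bears it (a point fixed in the world has none). Each returns a list of dicts, best first, with "p" (0 to 1); they miss things now and then, are a little off and sometimes report something else, mostly with a low value. They report only what shows in the picture. A call takes as long as a camera call. They do not tell look-alikes from the thing itself.
- recognise(label, camera): "rect" ([centre column, centre row, width, height] in pixels, round what is visible of it).
Readings, each from a call of its own:
- robot.current_time_s(): time.
- robot.current_joint_positions(): joint angles.
- robot.current_dq(): joint speeds.
- robot.current_joint_torque(): joint torques, N m.
- robot.current_tool_pos(): TCP position.
- robot.current_eef_rot(): TCP orientation.
- robot.current_contact_force(): force on the tool from outside, world axes, zero at the start.
- robot.current_torque(): the same for the moment, N m.
- robot.current_finger_gap(): opening from 0.0 (shut) to 1.0 (fully open).
- robot.current_gripper_force(): force on a finger pad.
Only numpy, scipy, OpenCV 4.12 (cv2) and the standard library are available. Lean on these libraries where they do the work, as an engineer would, in place of code of your own. Each camera call takes 0.05 s, during which the arm holds its last target. There are 200 camera calls.

## Task

The small square ceramic jar of nutmegs has its screw lid on tight: stand the jar in the square well of the wooden drinks tray, gently and fully home, so that the well keeps it from turning. Then unscrew the lid anticlockwise, about a quarter turn, until its threads let go, and lift it off without pulling the jar out of the well. Finish while still holding the lid in the gripper, level and still, straight above the open jar and just clear of its rim (a finger's breadth or two), and leave the tumblers, bottle and strainer where they stand.

Things in the scene. Friction and masses are not known exactly. Their poses are not given: they have to be found in the camera images.
- jar_mid (a point): Middle of the jar, on its axis, 37 mm above its underside (z up, x and y square to its flat sides). Cream ceramic, 0.32 kg: a square pot 58 mm wide, flat upright sides from 3 to 42 mm above the underside (lowest 3 mm taper in to 52 mm; corners cut 6 mm). It starts upright, lid on, on the sideboard beside one end of the tray. Grip it across two flat sides, or carry it by the tight lid.
- jar_rim (a point): Centre of the jar's round open rim, 74 mm above its underside (z up). Sloping shoulders rise from the flat sides at 42 mm to 53 mm, then comes a round neck 37 mm across with three short thread ridges, under the lid while that is on. Whole nutmegs lie inside.
- lid_mid (a point): Middle of the lid, on its axis, 11.5 mm above its lower edge, 12 mm below its top (z up; x agrees with the jar's x while tight). A round ribbed cream ceramic screw lid, 54 mm across, 24 mm tall, 0.11 kg, hollow below. Tight on the jar, its lower edge is 59 mm and its middle 70.5 mm above the jar's underside. Grip it across its sides at the middle or a little higher.
- lid_edge (a point): Centre of the lid's lower edge (z up). Starting the lid takes 0.3 to 0.5 N m, more than a jar standing loose resists. Turned anticlockwise from above it rises up to 2 mm; its three lugs are free of the ridges from 73 degrees (1.27 rad) against the jar and meet a stop at 102 degrees (1.78 rad). Between these, best at 90, it lifts straight off; before, lifting it lifts the jar too.
- well (a point): Centre of the floor of the tray's square well, 8 mm above the sideboard (z up, x and y square to its sides). The well is 62 mm square and 14 mm deep. With the jar home, the jar's underside is on this point and its middle 37 mm above; any of the four ways round fits, and it can turn about 0.09 rad either way before the well stops it.
- tray: The drinks tray, origin at the centre of its underside, z up: a heavy block of brown wood that does not slide, 112 mm along its x, 262 mm along its y, 22 mm high. The square well is centred at its y = -72 mm; a round well 78 mm across, holding a tumbler, at its y = +72 mm.
- tumbler_a_mid (a point): Middle, 42 mm up, of the blue glass tumbler that stands in the tray's round well: 72 mm across the rim, 84 mm tall, z up. To be left alone.
- tumbler_b_mid (a point): Middle, 42 mm up, of the other blue glass tumbler, the same size, standing on the sideboard beside the end of the tray where the jar is not. To be left alone.
- bottle: The empty short rum bottle, 76 mm across and 167 mm tall, origin at the centre of its underside, z up, standing beyond the tray. To be left alone.
- strainer: The stainless strainer, lying dome up beyond the tray: bowl 86 mm across its rim and 37 mm tall, handle running 170 mm out along its own +y; origin under the bowl's centre, z up. To be left alone.
There are look-alikes about, which are no part of the job. Leave any green or pink look-alike of the part that bears jar_mid alone. What is shaped like the part that bears lid_mid but blue is not meant.

How it is judged:
By the outcome, as a careful person would: the job done as asked, in the order asked, and still so for the second after the job is handed in, while the arm keeps its last pose, push and grip.
It also fails if it takes over 54 s, if anything falls off the work surface, if the arm or the gripper's body presses on something with over 40 N, if the wrist force passes 120 N, or if a joint passes its speed limit or range.

## Working session

There is one attempt and no reset: what is moved stays moved. The work goes in short steps, each a Python script; the robot and the scene stay as the last script left them, time stands still between calls to the robot, and variables do not carry over. Pictures are saved under pics/ and viewed, at most 10 in all, crops included, and the job is handed in when it is done.

```bash
ls; mkdir -p pics
python3 - <<'E'
from station import robot, fingers, vision, workorder, recognise
import cv2
for c in ("scene","top"):
    im=vision.grab_frame(c); cv2.imwrite(f"pics/{c}0.png",im[:,:,::-1])
    k=vision.calibration(c); print(c,{a:(b.round(4).tolist() if hasattr(b,'round') else b) for a,b in k.items()})
    for l in ("jar_mid","lid_mid","tray","well","tumbler_a_mid","bottle","strainer"):
        try: print(l,[(round(d["p"],2),[round(float(v)) for v in d["rect"]]) for d in recognise(l,c)])
        except Exception as e: print(l,repr(e))
print(robot.current_time_s(),robot.current_tool_pos(),robot.current_eef_rot(),robot.current_finger_gap())
E
```

```text
pics
scene {'mtx': [[436.4449, 0.0, 316.5925], [0.0, 436.4449, 192.8543], [0.0, 0.0, 1.0]], 'extrinsics': [[-0.5831, 0.8122, -0.0175, 0.3275], [-0.64, -0.446, 0.6257, 0.3399], [0.5004, 0.376, 0.7799, -1.3938], [0.0, 0.0, 0.0, 1.0]]}
jar_mid [(0.89, [433, 235, 30, 32]), (0.64, [429, 277, 30, 33])]
lid_mid [(0.71, [436, 222, 23, 23]), (0.65, [444, 205, 26, 18])]
tray [(0.89, [337, 186, 108, 73])]
well [(0.61, [338, 187, 110, 76])]
tumbler_a_mid [(0.84, [359, 186, 31, 42])]
bottle []
strainer [(0.64, [245, 234, 79, 38])]
top {'mtx': [[411.7986, 0.0, 319.7691], [0.0, 411.7986, 197.6404], [0.0, 0.0, 1.0]], 'extrinsics': [[0.0233, -0.9997, 0.0017, 0.0352], [0.9885, 0.0233, 0.1494, -0.58], [-0.1494, -0.0018, 0.9888, -1.098], [0.0, 0.0, 0.0, 1.0]]}
jar_mid [(0.9, [194, 238, 28, 26]), (0.77, [235, 225, 20, 28]), (0.75, [220, 184, 26, 28])]
lid_mid [(0.75, [229, 222, 22, 21]), (0.68, [238, 263, 21, 19])]
tray []
well [(0.63, [330, 228, 93, 43]), (0.45, [237, 224, 22, 22])]
tumbler_a_mid [(0.84, [303, 227, 26, 27]), (0.7, [281, 132, 32, 38])]
bottle [(0.75, [280, 134, 32, 35])]
strainer [(0.82, [363, 139, 75, 30])]
0.8 [ 0.21916513 -0.50447142  0.21894819] [1.79994017e+02 1.64783338e-03 2.34824785e+01] 0.9995877996909803
```

Run:
```python
import cv2
a=cv2.imread("pics/scene0.png")[130:330,210:490]; b=cv2.imread("pics/top0.png")[90:290,160:440]
cv2.imwrite("pics/c0.png",cv2.vconcat([cv2.resize(a,(800,571))])); cv2.imwrite("pics/c1.png",cv2.resize(b,(800,571)))
```

```text
(no output)
```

View pics/c0.png

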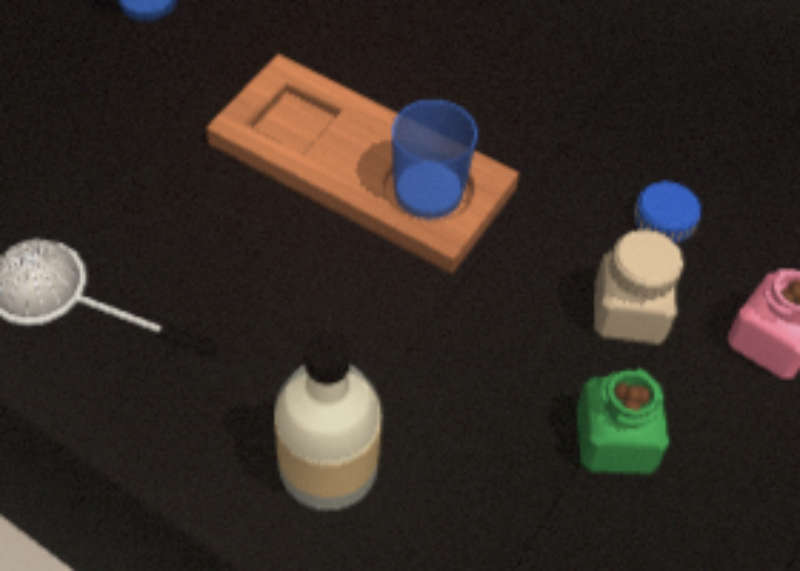

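View pics/c1.png

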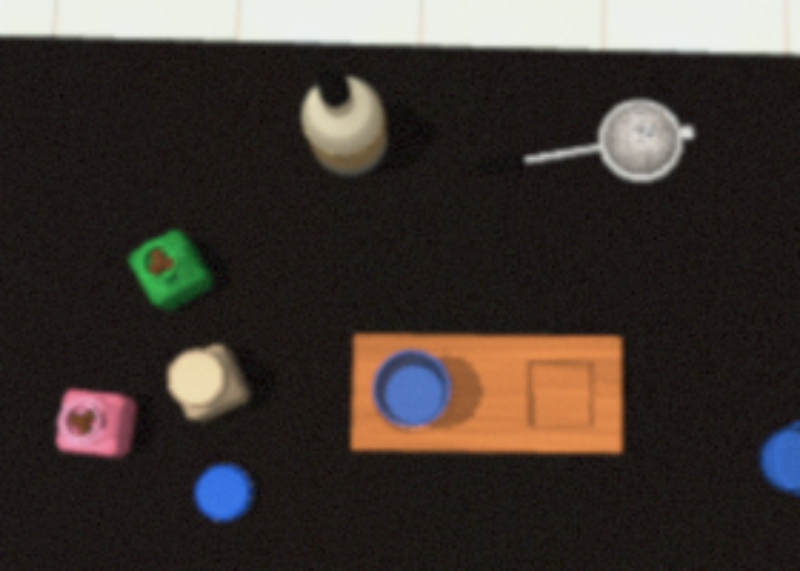

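The scene view shows the cream lidded jar at full-image (434,230). The green jar is at (428,278), the pink at about (485,243) and the blue lid at (444,204). The top view shows the cream lid at about (229,222), the tray centred near (331,228) with its square well at about (356,228), and tumbler_b at the right edge. Next I'll fit silhouette models to both views.

```bash
cat > h.py <<'E'
from station import robot, fingers, vision, workorder, recognise
import cv2, numpy as np
from scipy.optimize import minimize
K={c:vision.calibration(c) for c in ("scene","top")}
def proj(c,P):
    q=np.c_[np.atleast_2d(P),np.ones(len(np.atleast_2d(P)))]@np.array(K[c]["extrinsics"])[:3].T
    q=q*[1,-1,-1]; q=q@np.array(K[c]["mtx"]).T
    return q[:,:2]/q[:,2:]
def rz(a): return np.array([[np.cos(a),-np.sin(a),0],[np.sin(a),np.cos(a),0],[0,0,1]])
def ring(r,z,n=40):
    t=np.linspace(0,2*np.pi,n); return np.c_[r*np.cos(t),r*np.sin(t),z+0*t]
def octa(h,c,z): return np.array([[sx*a,sy*b,z] for sx in(1,-1) for sy in(1,-1) for a,b in((h,h-c),(h-c,h))])
BODY=[np.r_[octa(.026,.004,0),octa(.029,.006,.003),octa(.029,.006,.042),ring(.0195,.053)],np.r_[ring(.027,.059),ring(.027,.083)],ring(.0185,.062)]
h=[.056,.131]
TRAY=[np.array([[x,y,z] for x in(-.056,.056) for y in(-.131,.131) for z in(0,.022)])]
def sil(c,parts,x,y,z,a,S=4,off=(0,0)):
    m=np.zeros((400*S//1,640*S),np.uint8)
    for P in parts:
        p=proj(c,P@rz(a).T+[x,y,z])+off
        cv2.fillConvexPoly(m,cv2.convexHull(np.round(((p+.5)*S-.5)*16).astype(np.int32)),255,shift=4)
    return cv2.resize(m,(640,400),interpolation=cv2.INTER_AREA)/255.
def mask(im,kind,box):
    hsv=cv2.cvtColor(im,cv2.COLOR_RGB2HSV).astype(int); H,S,V=hsv[...,0],hsv[...,1],hsv[...,2]
    m=((S<130)&(V>60)&(H>8)&(H<30)) if kind=="cream" else ((S>=110)&(V>60)&(H<22))
    o=np.zeros(m.shape); x0,y0,x1,y1=box; o[y0:y1,x0:x1]=m[y0:y1,x0:x1]; return o
def fit(masks,parts,x0,free_z=True):
    def cost(p):
        z=p[2] if free_z else x0[2]
        return sum(np.abs(sil(c,parts,p[0],p[1],z,p[3])-m).sum() for c,m in masks.items())
    best=None
    for a in x0[3]:
        s=np.array([x0[0],x0[1],x0[2],a]); sim=np.vstack([s]+[s+d for d in np.diag([.008,.008,.006,.15])])
        r=minimize(cost,s,method="Nelder-Mead",options=dict(initial_simplex=sim,maxfev=250,xatol=1e-4,fatol=.1))
        if best is None or r.fun<best.fun: best=r
    return best
def unproj(c,uv,z):
    E=np.array(K[c]["extrinsics"]);R,t=E[:3,:3],E[:3,3]
    d=np.linalg.inv(K[c]["mtx"])@[*uv,1]; d=R.T@(d*[1,-1,-1]); o=-R.T@t
    return o+d*(z-o[2])/d[2]
E
python3 - <<'E'
from h import *
im={c:cv2.imread(f"pics/{c}0.png")[:,:,::-1].copy() for c in("scene","top")}
jm={"scene":mask(im["scene"],"cream",(415,205,452,252)),"top":mask(im["top"],"cream",(214,205,250,240))}
p0=unproj("top",(232,223),.04); print(p0)
j=fit(jm,BODY,[p0[0],p0[1],0,np.radians([0,25,45,65])]); print("jar",j.x,np.degrees(j.x[3]),j.fun,[m.sum() for m in jm.values()])
tm={"scene":mask(im["scene"],"wood",(275,140,400,232)),"top":mask(im["top"],"wood",(275,195,385,260))}
# tumbler inside silhouette: fill with hull
for c in tm:
    pts=np.argwhere(cv2.morphologyEx(tm[c],cv2.MORPH_OPEN,np.ones((3,3)))>0)[:,::-1]; m=np.zeros((400,640)); cv2.fillConvexPoly(m,cv2.convexHull(pts.astype(np.int32)),1); tm[c]=m
p0=unproj("top",(331,228),.022)
t=fit(tm,TRAY,[p0[0],p0[1],0,np.radians([0,5,-5])]); print("tray",t.x,np.degrees(t.x[3]),t.fun,[m.sum() for m in tm.values()])
for s in(-.072,.072): print("well cand",rz(t.x[3])@[0,s,0]+[t.x[0],t.x[1],t.x[2]+.008])
for n,uv,z in(("green",(220,184),.04),("pink",(194,238),.04),("blue lid",(238,263),.02),("bottle",(280,140),.05)): print(n,unproj("top",uv,z))
vis=[]
for c,b in(("scene",(270,130,470,260)),("top",(205,190,405,270))):
    v=im[c].copy()
    for P,x,col in((BODY,j.x,(255,0,255)),(TRAY,t.x,(0,255,0))):
        cs,_=cv2.findContours((sil(c,P,*x)>.5).astype(np.uint8),0,1); cv2.drawContours(v,cs,-1,col,1)
    v=cv2.resize(v[b[1]:b[3],b[0]:b[2]],None,fx=2.8,fy=2.8,interpolation=0); vis.append(v)
cv2.imwrite("pics/fit.png",np.vstack(vis)[:,:,::-1])
E
```

```text
[0.50324338 0.28886215 0.04      ]
jar [0.50368409 0.28857967 0.00148702 0.46038839] 26.378311521579366 103.1686274509804 [np.float64(1036.0), np.float64(585.0)]
tray [0.50138411 0.018261   0.00739326 0.00857444] 0.4912792557922008 465.87450980392157 [np.float64(4191.0), np.float64(4172.0)]
well cand [ 0.50200146 -0.05373636  0.01539326]
well cand [0.50076676 0.09025835 0.01539326]
green [0.61151789 0.32838717 0.04      ]
pink [0.45967569 0.39060124 0.04      ]
blue lid [0.39468555 0.27046418 0.02      ]
bottle [0.73948727 0.16458972 0.05      ]
```

View pics/fit.png

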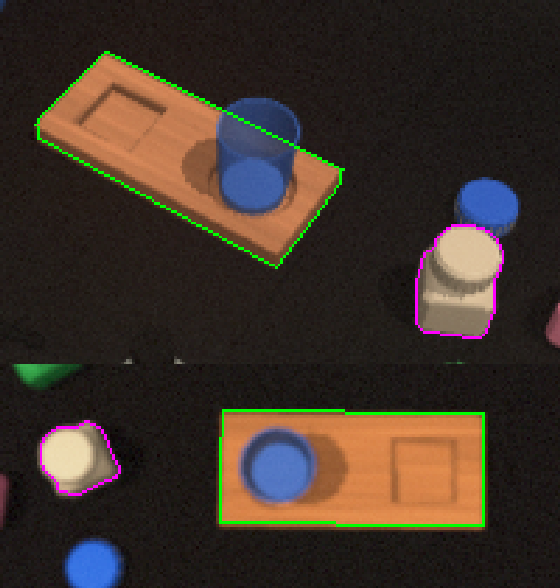

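Run:
```python
from h import *
im={c:cv2.imread(f"pics/{c}0.png")[:,:,::-1].copy() for c in("scene","top")}
c=(160+np.mean([529,593,593,528])/2.857,90+np.mean([361,361,429,427])/2.857); print("well top-edge",c,unproj("top",c,.022))
cs=np.array([[37,130],[107,53],[341,169],[276,266]])  # scene tray outline check
for uv,z in(((160+353/2.857,90+335/2.857),.022),((160+622/2.857,90+336/2.857),.022),((160+622/2.857,90+452/2.857),.022),((160+350/2.857,90+450/2.857),.022)): print(unproj("top",uv,z))
# scene: top face corners from crop c0
for u,v in((279,54),(518,178),(453,263),(207,130)): print("scene",unproj("scene",(210+u/2.857,130+v/2.857),.022))
for u,v in((263,87),(341,107),(304,153),(250,122)): print("scene well",unproj("scene",(210+u/2.857,130+v/2.857),.022))
print(robot.tip_reach)
for y in range(-180,180,30):
    r=[]
    for p in((.5037,.2886,.0715),(.502,-.0537,.12)):
        q=robot.inverse_kinematics(p,[180,0,y]); r.append(None if q is None else np.round(q,0).tolist())
    print(y,r)
```

```text
well top-edge (np.float64(356.2723136156808), np.float64(228.08190409520475)) [ 0.49868942 -0.05509959  0.022     ]
[0.55251636 0.15013873 0.022     ]
[ 0.55776686 -0.11486775  0.022     ]
[ 0.44423961 -0.11513117  0.022     ]
[0.43999026 0.14894601 0.022     ]
scene [ 0.44386693 -0.11426775  0.022     ]
scene [0.44658551 0.1491204  0.022     ]
scene [0.55709102 0.14989483 0.022     ]
scene [ 0.55922867 -0.1108977   0.022     ]
scene well [ 0.48721584 -0.1009698   0.022     ]
scene well [ 0.46624318 -0.02648425  0.022     ]
scene well [ 0.53086942 -0.02220299  0.022     ]
scene well [ 0.52904855 -0.08450458  0.022     ]
0.017
-180 [[5.0, 40.0, -56.0, 92.0, 36.0, 67.0, 31.0], [34.0, 21.0, -38.0, 101.0, 15.0, 63.0, 81.0]]
-150 [[8.0, 43.0, -62.0, 92.0, 40.0, 70.0, 58.0], [49.0, 30.0, -62.0, 100.0, 28.0, 67.0, 99.0]]
-120 [[8.0, 43.0, -62.0, 92.0, 40.0, 70.0, 88.0], [49.0, 30.0, -62.0, 100.0, 28.0, 67.0, 129.0]]
-90 [[8.0, 43.0, -62.0, 92.0, 40.0, 70.0, 118.0], [-43.0, 28.0, 65.0, 104.0, -28.0, 66.0, -149.0]]
-60 [[-72.0, 43.0, 64.0, 95.0, -41.0, 69.0, -148.0], [16.0, 18.0, -15.0, 102.0, 5.0, 61.0, -151.0]]
-30 [[-0.0, 36.0, -47.0, 92.0, 29.0, 64.0, -174.0], [20.0, 18.0, -19.0, 101.0, 7.0, 61.0, -122.0]]
0 [[-2.0, 35.0, -44.0, 92.0, 27.0, 64.0, -142.0], [22.0, 19.0, -23.0, 101.0, 8.0, 61.0, -93.0]]
30 [[1.0, 37.0, -48.0, 92.0, 29.0, 65.0, -115.0], [26.0, 20.0, -28.0, 101.0, 10.0, 62.0, -65.0]]
60 [[5.0, 40.0, -56.0, 92.0, 35.0, 67.0, -89.0], [29.0, 20.0, -31.0, 101.0, 12.0, 62.0, -36.0]]
90 [[5.0, 41.0, -57.0, 92.0, 36.0, 68.0, -59.0], [31.0, 21.0, -34.0, 101.0, 13.0, 62.0, -7.0]]
120 [[5.0, 41.0, -57.0, 92.0, 36.0, 68.0, -29.0], [34.0, 21.0, -38.0, 101.0, 15.0, 63.0, 21.0]]
150 [[5.0, 40.0, -56.0, 92.0, 36.0, 67.0, 1.0], [33.0, 21.0, -36.0, 101.0, 14.0, 62.0, 52.0]]
```

Run:
```python
from h import *
J=(.5037,.2886); g=55
o=[180,0,g]
robot.move_to([*J,.22],o); print(robot.current_time_s(), robot.current_joint_positions())
robot.line_to([*J,.125],o)
print(robot.line_to([*J,.0715],o,velocity=.08,f_stop=8),robot.current_tool_pos(),robot.current_contact_force())
fingers.gripper_to(0.0,60)
print(robot.current_finger_gap(),robot.current_gripper_force(),robot.current_contact_force(),robot.current_time_s())
f0=robot.current_contact_force()
robot.line_to([*J,.17],o,velocity=.12); print(robot.current_contact_force()-f0,robot.current_finger_gap(),robot.current_tool_pos(),robot.current_eef_rot(),robot.current_time_s())
for c in("scene","top"): cv2.imwrite(f"pics/{c}1.png",vision.grab_frame(c)[:,:,::-1])
a=cv2.imread("pics/scene1.png")[150:290,360:500]; b=cv2.imread("pics/top1.png")[150:290,160:300]
cv2.imwrite("pics/c2.png",cv2.resize(np.hstack([a,b]),(800,400)))
```

```text
3.7583 [  5.49337771  32.15500721 -58.48975404  79.9091711   27.25039497
  82.82750831 -87.42400114]
False [0.50385948 0.28895329 0.07173319] [-0.51462342 -0.16383158 -0.50370802]
-0.0037457490736039828 0.0 [-0.76937303 -0.3750637  -1.40261176] 6.125
[-0.18796455  0.23315222  1.41852747] -0.0017593847281704622 [0.50332008 0.28800241 0.16910095] [-1.79976714e+02  9.84778665e-02  5.49957552e+01] 7.1
```

View pics/c2.png

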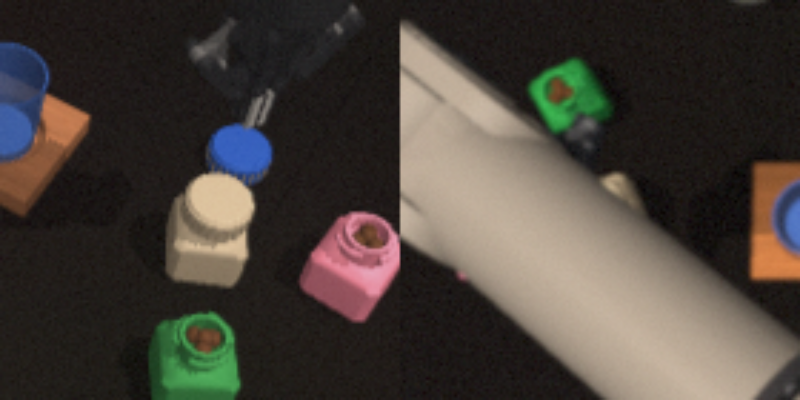

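Run:
```python
from h import *
p=robot.current_tool_pos(); print(p)
for z in(-.017,0,.1): print("scene",proj("scene",p+[0,0,z]))
print(proj("top",p+[0,0,-.017]))
fingers.gripper_to(.6,60); print(robot.current_finger_gap(), robot.current_time_s())
a=vision.grab_frame("scene")[130:260,380:510]
cv2.imwrite("pics/c3.png",cv2.resize(a,(560,560))[:,:,::-1])
jm={"scene":mask(cv2.imread("pics/scene1.png")[:,:,::-1].copy(),"cream",(415,205,452,252))}
m0={"scene":mask(cv2.imread("pics/scene0.png")[:,:,::-1].copy(),"cream",(415,205,452,252))}
print(np.argwhere(jm["scene"]).mean(0),np.argwhere(m0["scene"]).mean(0))
```

```text
[0.50319236 0.28800288 0.16883426]
scene [[443.11533586 200.26817437]]
scene [[444.83109693 195.23058483]]
scene [[456.04135356 162.31651988]]
[[222.93792409 219.04632872]]
0.6033335127288872 7.7417
[230.45086705 433.02119461] [230.45366795 433.00772201]
```

View pics/c3.png

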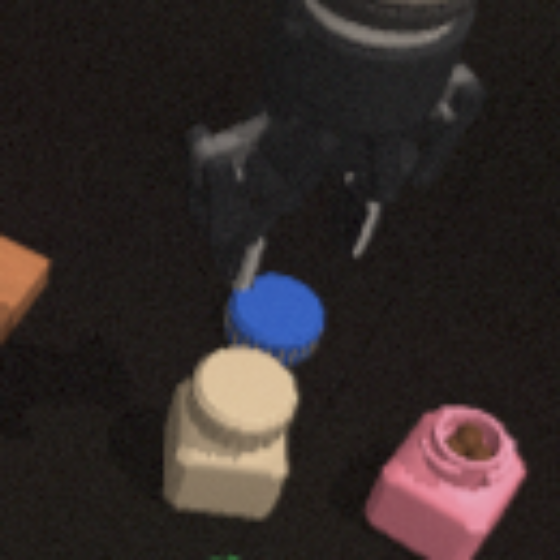

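The gripper closed on nothing and the jar hasn't moved. The fingertips show at about (447,194), but the reported TCP projects them to (443,200). That puts them higher than expected, so I'll touch the bare surface to measure the real tool offset.

Run:
```python
from h import *
o=[180,0,55]; P=(.48,.205)
fingers.gripper_to(0,40)
robot.line_to([*P,.17],o,velocity=.25)
robot.line_to([*P,.06],o,velocity=.15,f_stop=6)
print(robot.line_to([*P,.012],o,velocity=.03,f_stop=4),robot.current_tool_pos(),robot.current_contact_force(),robot.current_finger_gap(),robot.current_time_s())
p=robot.current_tool_pos(); t=p-[0,0,.017]; print("tip expect",proj("scene",t)[0])
im=vision.grab_frame("scene"); u,v=proj("scene",t)[0].astype(int)
x0,y0=u-50,v-60
cv2.imwrite("pics/c4.png",cv2.resize(im[y0:y0+90,x0:x0+100],(800,720)[:2] if 0 else (660,594))[:,:,::-1]); print(x0,y0,"scale 6.6")
robot.line_to([*P,.1],o,velocity=.2)
```

```text
False [0.48013241 0.20508076 0.01219452] [0.16639855 0.11865126 0.40147815] -0.003300791480773175 11.4583
tip expect [403.12981784 217.83060407]
353 157 scale 6.6
```

View pics/c4.png

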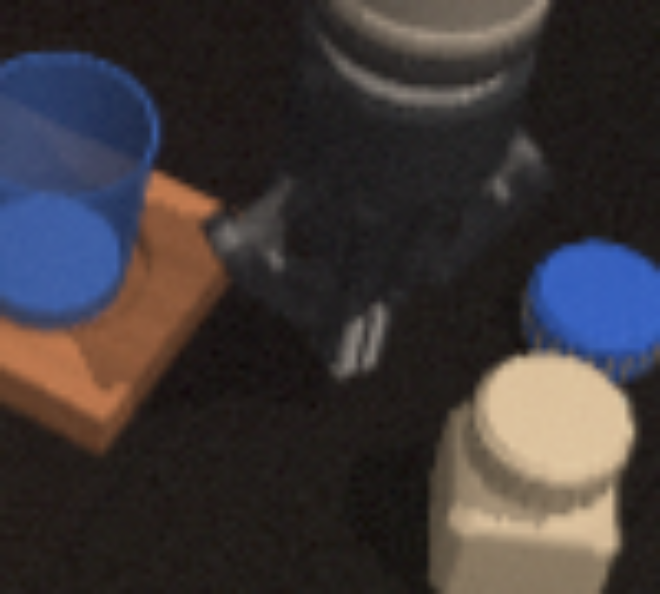

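The image puts the fingertip near (406,214) where (403,218) was expected, and there was no contact at a predicted 5 mm below the surface. The tool reads lower than it really is, so I'll keep going down until it touches.

Run:
```python
from h import *
o=[180,0,55]; P=(.48,.205)
robot.line_to([*P,.02],o,velocity=.2)
print(robot.line_to([*P,-.03],o,velocity=.025,f_stop=4),robot.current_tool_pos(),robot.current_eef_rot(),robot.current_contact_force(),robot.current_finger_gap(),robot.current_time_s())
print(robot.current_joint_positions())
im=vision.grab_frame("scene"); cv2.imwrite("pics/scene5.png",im[:,:,::-1])
p=robot.current_tool_pos(); print("tcp proj",proj("scene",p)[0])
cv2.imwrite("pics/c5.png",cv2.resize(im[180:240,370:440],(700,600),interpolation=cv2.INTER_CUBIC)[:,:,::-1])
robot.line_to([*P,.1],o,velocity=.25)
```

```text
True [ 0.47994845  0.20494208 -0.01222351] [1.79998778e+02 3.38512129e-02 5.49965397e+01] [ 0.5180949  -0.4057918   4.45383278] -0.00015554405370410749 13.9
[ 11.44875626  39.77735085 -50.82431731 105.24240057  37.98225085
  53.73490029 -91.68596917]
tcp proj [402.72486523 219.49270958]
```

View pics/c5.png

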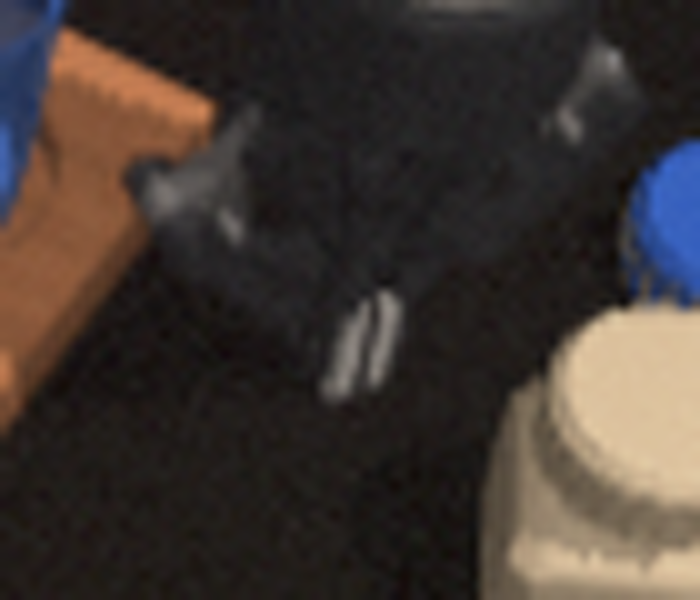

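Run:
```python
from h import *
T=np.array([.47995,.20494,-.0122])
u=unproj("scene",(405.5,219.5),0); print("tip real",u,"offset",u-T)
d=u-T
for nm,t,px in(("c4",[.4801,.2051,.0122],(406.2,214)),("c2",[.5033,.2880,.1691],(447.5,193.5))):
    z=t[2]+d[2]; print(nm,"pred",proj("scene",np.array(t)+d),"seen",px,unproj("scene",px,z)-t)
```

```text
tip real [0.48464651 0.21336015 0.        ] offset [0.00469651 0.00842015 0.0122    ]
c4 pred [[406.96038044 213.72040946]] seen (406.2, 214) [0.00647841 0.00732208 0.0122    ]
c2 pred [[448.92118895 194.79364925]] seen (447.5, 193.5) [0.00324395 0.0046185  0.0122    ]
```

The visible bright stripes are the pad edges facing the camera, 11 mm along tool x. That accounts for the sideways offset and leaves a pure 29 mm height error. The first close was therefore about 1 mm above the lid top, and I'll regrasp with that corrected.

Run:
```python
from h import *
J=(.5037,.2886); o=[180,0,55]
robot.line_to([*P,.115] if 0 else [.48,.205,.115],o,velocity=.3)
fingers.gripper_to(1.0,70)
robot.line_to([*J,.115],o,velocity=.3)
print(robot.line_to([*J,.041],o,velocity=.08,f_stop=5),robot.current_tool_pos())
f0=robot.current_contact_force()
fingers.gripper_to(0.0,70)
print(robot.current_finger_gap(),robot.current_gripper_force(),robot.current_contact_force()-f0,robot.current_time_s())
if robot.current_finger_gap()>.4:
    robot.line_to([*J,.06],o,velocity=.06); print(robot.current_contact_force()-f0,robot.current_gripper_force())
    robot.line_to([*J,.19],o,velocity=.25)
    o2=[180,0,29.3]
    robot.move_to([.5005,-.0545,.19],o2); print(robot.current_time_s())
    robot.line_to([.5005,-.0545,.085],o2,velocity=.15)
    print(robot.current_tool_pos(),robot.current_eef_rot(),robot.current_finger_gap(),robot.current_time_s())
a=vision.grab_frame("scene"); b=vision.grab_frame("top")
cv2.imwrite("pics/scene6.png",a[:,:,::-1]); cv2.imwrite("pics/top6.png",b[:,:,::-1])
cv2.imwrite("pics/c6.png",cv2.resize(np.hstack([a[110:230,260:380],b[170:290,290:410]]),(800,400))[:,:,::-1])
```

```text
False [0.50403619 0.28915985 0.04160499]
0.6113530020085342 72.55882150959224 [-2.34491233 -0.60109103  3.59245308] 17.5083
[-0.86924093 -0.23952858 -4.28078697] 73.80420233588666
19.9333
[ 0.50161462 -0.05385421  0.08592053] [ 1.79953211e+02 -1.15432979e-01  2.93467100e+01] 0.611846089106142 20.7833
```

View pics/c6.png

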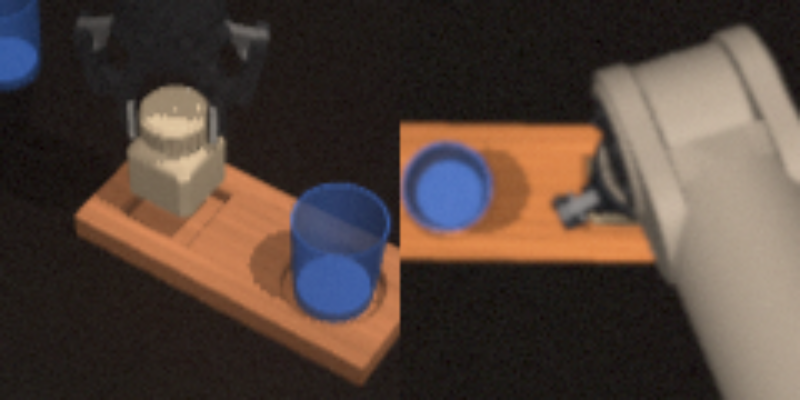

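The jar is held by its lid and hovers over the well (scene about (313,152)). I'll fit its pose against the tray in this same view before lowering.

Run:
```python
from h import *
im=cv2.imread("pics/scene6.png")[:,:,::-1].copy(); i0=cv2.imread("pics/scene0.png")[:,:,::-1].copy()
m=mask(im,"cream",(296,133,330,176)); m=cv2.morphologyEx(m,cv2.MORPH_OPEN,np.ones((2,2)))
j=fit({"scene":m},BODY,[.5016,-.054,.0445,np.radians([0,-10,10])],free_z=False); print("jar",j.x,np.degrees(j.x[3]),j.fun,m.sum())
t=mask(i0,"wood",(275,140,400,232)); 
pts=np.argwhere(cv2.morphologyEx(t,cv2.MORPH_OPEN,np.ones((3,3)))>0)[:,::-1].astype(np.int32); t=np.zeros((400,640)); cv2.fillConvexPoly(t,cv2.convexHull(pts),1)
r=fit({"scene":t},TRAY,[.5,.018,0,np.radians([0,2])],free_z=False); a=r.x[3]
print("tray",r.x,np.degrees(a),r.fun,t.sum(),"well",rz(a)@[0,-.072,0]+r.x[[0,1,2]])
v=im.copy()
for P,x,col in((BODY,[*j.x[:2],.0445,j.x[3]],(255,0,255)),(TRAY,[*r.x[:2],0,a],(0,255,0))):
    cs,_=cv2.findContours((sil("scene",P,*x)>.5).astype(np.uint8),0,1); cv2.drawContours(v,cs,-1,col,1)
W=np.array([[sx*.031,-.072+sy*.031,.022] for sx,sy in((1,1),(1,-1),(-1,-1),(-1,1))])@rz(a).T+[*r.x[:2],0]
v=cv2.resize(v[110:230,260:400],(700,600),interpolation=0)
cv2.polylines(v,[((proj("scene",W)-[260,110]+.5)*5).astype(np.int32)],True,(0,255,255),1)
cv2.imwrite("pics/c7.png",v[:,:,::-1])
```

```text
jar [ 0.50236868 -0.05001001  0.04600035  0.00959465] 0.5497326905294468 72.50980392156862 950.0
tray [0.49826167 0.01562067 0.00626298 0.01514421] 0.8676992436001483 182.8 4191.0 well [ 0.49935202 -0.05637107  0.00626298]
```

View pics/c7.png

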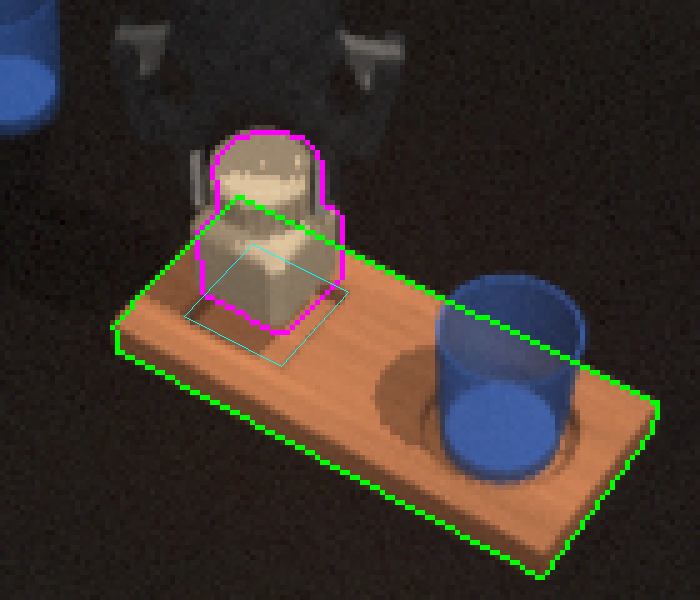

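The overlay shows the jar contour about 1.5 px too far right, because the mask missed its shaded left side. The well outline matches. I'll refit the jar with a lower brightness threshold.

Run:
```python
from h import *
im=cv2.imread("pics/scene6.png")[:,:,::-1].copy()
hsv=cv2.cvtColor(cv2.GaussianBlur(im,(3,3),0),cv2.COLOR_RGB2HSV).astype(int); H,S,V=hsv[...,0],hsv[...,1],hsv[...,2]
for y in(150,158,163): print(y,[tuple(hsv[y,x]) for x in range(294,332,2)])
# body-only fit, lower part rows >=150
for vt,st in((60,125),(48,125),(48,140)):
    m=np.zeros((400,640)); m[135:178,294:332]=((V>vt)&(S<st)&(H>8)&(H<32)&(S>40))[135:178,294:332]
    m=cv2.morphologyEx(m,cv2.MORPH_CLOSE,np.ones((3,3)))
    n,l,s,_=cv2.connectedComponentsWithStats(m.astype(np.uint8)); m=(l==1+s[1:,4].argmax())*1.
    j=fit({"scene":m},BODY,[.5016,-.054,.0445,np.radians([0,-8,8])],free_z=False); print(vt,st,j.x[:2],np.degrees(j.x[3]),j.fun,m.sum())
```

```text
150 [(np.int64(9), np.int64(77), np.int64(33)), (np.int64(13), np.int64(74), np.int64(31)), (np.int64(12), np.int64(39), np.int64(65)), (np.int64(14), np.int64(36), np.int64(93)), (np.int64(17), np.int64(72), np.int64(96)), (np.int64(17), np.int64(75), np.int64(119)), (np.int64(17), np.int64(74), np.int64(149)), (np.int64(17), np.int64(74), np.int64(179)), (np.int64(17), np.int64(72), np.int64(201)), (np.int64(17), np.int64(71), np.int64(205)), (np.int64(18), np.int64(73), np.int64(202)), (np.int64(17), np.int64(74), np.int64(180)), (np.int64(17), np.int64(75), np.int64(154)), (np.int64(17), np.int64(77), np.int64(133)), (np.int64(16), np.int64(55), np.int64(97)), (np.int64(15), np.int64(27), np.int64(114)), (np.int64(15), np.int64(50), np.int64(72)), (np.int64(10), np.int64(59), np.int64(39)), (np.int64(8), np.int64(80), np.int64(35))]
158 [(np.int64(9), np.int64(75), np.int64(34)), (np.int64(11), np.int64(109), np.int64(49)), (np.int64(14), np.int64(99), np.int64(103)), (np.int64(16), np.int64(72), np.int64(124)), (np.int64(16), np.int64(74), np.int64(135)), (np.int64(18), np.int64
[... 1000 characters left out ...]
, np.int64(129)), (np.int64(17), np.int64(74), np.int64(156)), (np.int64(17), np.int64(72), np.int64(202)), (np.int64(17), np.int64(73), np.int64(193)), (np.int64(17), np.int64(74), np.int64(144)), (np.int64(17), np.int64(75), np.int64(139)), (np.int64(17), np.int64(75), np.int64(136)), (np.int64(17), np.int64(74), np.int64(135)), (np.int64(15), np.int64(95), np.int64(147)), (np.int64(11), np.int64(143), np.int64(201)), (np.int64(11), np.int64(149), np.int64(209))]
60 125 [ 0.50145463 -0.05534526] -0.5734147054636479 49.32549019607843 918.0
48 125 [ 0.50143261 -0.05543255] -0.664190687167854 55.529411764705884 939.0
48 140 [ 0.50226187 -0.05490478] -1.3843195269053536 70.57647058823528 977.0
```

Refit: the jar is at (0.5015,-0.0553), yaw about -0.6°. The well in the same view is at (0.4994,-0.0564), yaw about +0.9°. I'll correct by that difference and lower gently with force stops.

Run:
```python
from h import *
C=np.array([.4987,-.0553]); o=[180,0,30.5]
robot.line_to([*C,.080],o,velocity=.05)
home=False
for k,(dx,dy) in enumerate([(0,0),(2,0),(-2,0),(0,2),(0,-2),(3,3),(-3,-3),(3,-3),(-3,3)]):
    P=C+np.array([dx,dy])*1e-3
    if k: robot.line_to([*P,robot.current_tool_pos()[2]+.002],o,velocity=.03)
    s=robot.line_to([*P,.044],o,velocity=.035,f_stop=6)
    p=robot.current_tool_pos(); print(k,s,p.round(4),robot.current_contact_force().round(1),round(robot.current_time_s(),2))
    if p[2]<.0535: home=True; break
    if robot.current_time_s()>33: break
print(home,robot.current_finger_gap(),robot.current_torque())
im=vision.grab_frame("scene"); cv2.imwrite("pics/scene8.png",im[:,:,::-1])
cv2.imwrite("pics/c8.png",cv2.resize(im[120:200,270:370],(750,600),interpolation=cv2.INTER_CUBIC)[:,:,::-1])
```

```text
0 True [ 0.4993 -0.0555  0.0597] [ 1.9 -0.4 -3.3] 21.77
1 True [ 0.5003 -0.0549  0.0492] [-1.6 -0.3  8. ] 22.47
True 0.6135755245060422 [ 0.00834175  0.36410537 -0.07572352]
```

View pics/c8.png

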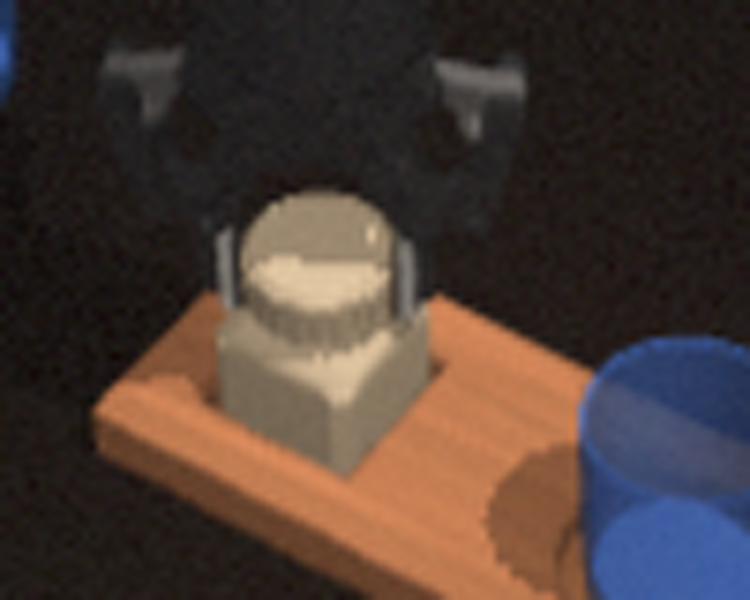

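The jar now sits down in the well at scene about (313,165). The TCP is at 0.0492, against 0.0496 expected for fully home. Next I'll unscrew anticlockwise, rising with the thread.

Run:
```python
from h import *
fingers.gripper_to(0.0,95)
p=robot.current_tool_pos(); y0=robot.current_eef_rot()[2]; print(p,y0,robot.current_joint_positions()[6])
for a in range(12,97,12):
    robot.move_to([p[0],p[1],p[2]+.0018*a/96],[180,0,y0+a])
    print(a,round(robot.current_eef_rot()[2]-y0,1),robot.current_tool_pos().round(4),robot.current_contact_force().round(1),robot.current_torque().round(2),round(robot.current_finger_gap(),3),round(robot.current_time_s(),2))
im=vision.grab_frame("scene"); cv2.imwrite("pics/scene9.png",im[:,:,::-1])
```

```text
[ 0.50028691 -0.05492154  0.04952057] 30.493721246121606 -81.17063591320779
12 11.8 [ 0.5012 -0.0546  0.0502] [1.8 0.2 2.3] [ 0.07 -0.19  0.06] 0.602 23.02
24 23.7 [ 0.5007 -0.0548  0.0503] [0.1 1.  4. ] [-0.    0.06  0.1 ] 0.603 23.32
36 35.7 [ 0.5007 -0.055   0.0507] [-0.2 -0.6  5.1] [-0.07  0.11  0.02] 0.603 23.61
48 47.6 [ 0.5007 -0.0551  0.0507] [0.7 0.4 4.8] [-0.1   0.02  0.03] 0.604 23.9
60 59.6 [ 0.5005 -0.0551  0.0507] [-0.4  0.1  3.4] [-0.11 -0.    0.03] 0.608 24.19
72 71.6 [ 0.5002 -0.0551  0.0508] [-0.6 -0.2  3. ] [-0.16 -0.03  0.01] 0.601 24.49
84 83.6 [ 0.5    -0.0549  0.0508] [-0.2 -0.5  1.6] [-0.07 -0.02  0.03] 0.605 24.8
96 95.6 [ 0.4998 -0.0548  0.051 ] [ 0.1 -0.4 -0.4] [-0.07  0.02 -0.  ] 0.603 25.11
```

Run:
```python
from h import *
p=robot.current_tool_pos(); o=[180,0,robot.current_eef_rot()[2]]
p[:2]=[.5003,-.0550]
for dz in(.003,.006,.012):
    robot.line_to([p[0],p[1],p[2]+dz],o,velocity=.02); robot.pause(.15)
    f=robot.current_contact_force(); print(dz,robot.current_tool_pos().round(4),f.round(1),robot.current_torque().round(2),robot.current_time_s())
im=vision.grab_frame("scene"); cv2.imwrite("pics/scene10.png",im[:,:,::-1])
cv2.imwrite("pics/c10.png",cv2.resize(im[120:200,270:370],(750,600),interpolation=cv2.INTER_CUBIC)[:,:,::-1])
```

```text
0.003 [ 0.5002 -0.055   0.0539] [-0.7 -0.7 -0.8] [ 0.   -0.07  0.01] 25.5917
0.006 [ 0.5003 -0.0551  0.057 ] [-0.8  0.2 -1.1] [-0.04  0.   -0.01] 26.0417
0.012 [ 0.5002 -0.0551  0.0629] [ 0.2 -0.3 -1.9] [-0.02 -0.02  0.05] 26.6417
```

View pics/c10.png

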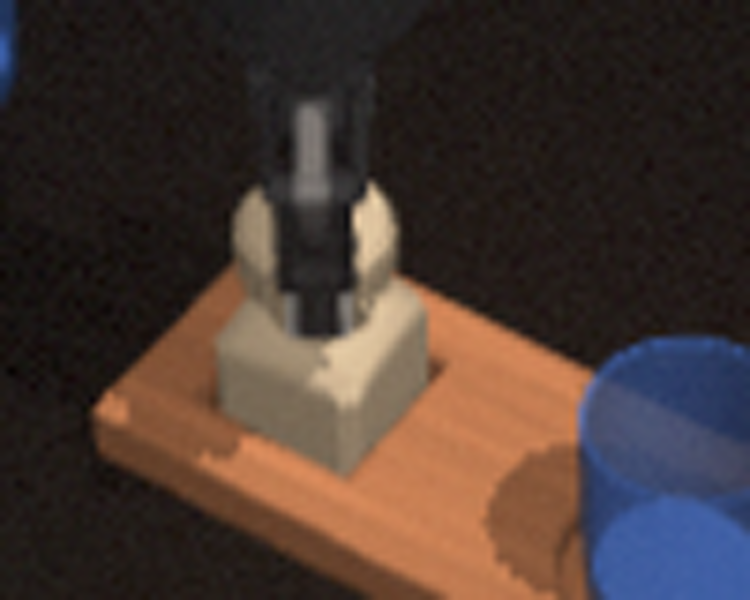

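The jar hasn't moved in the well and the force is only the lid's weight, so the threads have let go. I'll raise the lid to about 20 mm above the rim and check.

Run:
```python
from h import *
o=[180,0,robot.current_eef_rot()[2]]
robot.line_to([.5003,-.0550,.084],o,velocity=.04); robot.pause(.6)
print(robot.current_tool_pos(),robot.current_eef_rot(),robot.current_contact_force(),robot.current_finger_gap(),abs(robot.current_dq()).max(),robot.current_time_s())
im=vision.grab_frame("scene"); cv2.imwrite("pics/c11.png",cv2.resize(im[120:200,270:370],(750,600),interpolation=cv2.INTER_CUBIC)[:,:,::-1])
```

```text
[ 0.50028761 -0.054988    0.08397323] [-1.79998503e+02 -3.19089475e-03  1.26180900e+02] [ 0.32193803 -0.43092163 -0.20058764] 0.6068461788865736 0.12049667083727157 27.9667
```

View pics/c11.png

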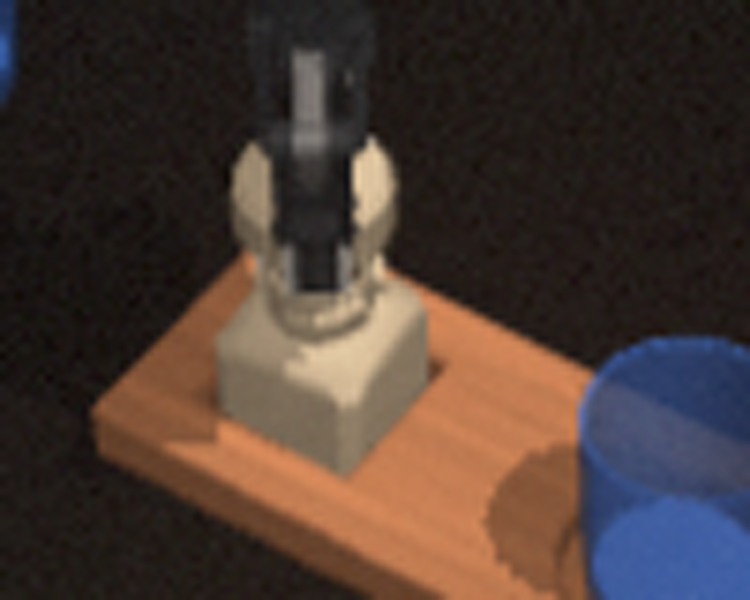

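```bash
python3 -c "
from station import workorder
print(workorder.close_job())"
```

```text
the job is handed in; nothing more can be done
None
```

The job is handed in at about 28 s: the jar is home in the square well, and the unscrewed lid is held level, by my estimate about 20 mm above the open rim. The first grasp closed just above the lid because the tool height read about 29 mm low, and I viewed 12 pictures against the limit of 10.

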